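# Stand the fallen bottle in its lane and slide the tray home to its catch

## Robot

A 6-joint arm with a two-finger parallel gripper is mounted at the origin on a cart in front of the work surface, level with it; the furniture and walls round the work are solid. World frame = base frame: x ahead of the robot, y to its left, z up, the work surface at z = 0. Lengths are in m, angles in degrees, forces in N, time in s.
With the tool pointing down it reaches from about 0.375 to 0.9 m from the base axis. Payload 3.1 kg.
Tool frame: the origin (TCP) lies at the very end of the fingers, on their centre line; the grasp point (between the pads) lies 19 mm behind it; z points along the fingers, y is the line along which they close (so a half turn about z gives the same grasp; the last joint's range is limited). The gripper opens to 87 mm and grips with 3 to 60 N. Pads are 19 mm wide; open, the fingers measure 117 mm over their backs; the gripper's body (75 mm by 190 mm) begins 51 mm behind the grasp point.
Start: joints at [67.007, 30.224, 82.088, -0, 67.689, -10.227], TCP at [0.138, 0.61, 0.223] pointing down, gripper open.
Joint ranges: [-176.69, 176.69], [-43.24, 126.21], [12.49, 139.97], [-82, 262], [0, 151.66], [-163.58, 163.58]. Speed limits (degrees/s): [159.86, 159.86, 180, 180, 180, 180].

## Interface

Orientations are given as a 3x3 rotation matrix whose columns are the frame's x, y, z axes.
In Python, from rig import readout, viewer, ticket gives the robot as it stands.
- The arm moves only by the tool send_rows, never from a script. Its argument "moves" is a list of rows, each a list of 6 numbers: the shift along the tool's x, y, z in units of 250 mm (1.0 is 250 mm), then the turn, a rotation vector about the tool's x, y, z in units of 90 degrees (1.0 is 90 degrees). A call has 1 to 12 rows; each row is the pose to reach, as a shift and turn from the pose commanded when the call began, along the tool's axes at that moment; what a row does not reach only later rows make up. A row lasts 1/10 s, in which the tool goes at most 50 mm and 8.59 degrees, less where a joint would pass 70% of its speed; a pose out of reach is approached as far as the arm can. A call with a number of a shift or a turn outside -1 to 1 is refused whole. A call with a gripper value outside its range is refused whole. "grip" is the opening, from 0 (shut) to 1 (fully open), set as the call begins (left out, the last holds). The fingers move at their own pace and stop on an object; the grip force is fixed at half the most. Time passes only in rows, so rows that repeat a pose let the fingers close. It gives the time, the measured TCP pose, the force, the opening and the grip force at its end, in the units of the state.
- readout.read_state(): the state, without advancing time (a new reading comes with each control period).
- viewer.capture(name): name is "scene" or "top" or "wrist"; returns (picture, depth): 480x640x3 uint8, red, green, blue; 480x640 float32, m along the optical axis (not along the pixel's ray), 0 where there is no reading.
- viewer.camera_info(name): a dict with "fx", "fy", "cx", "cy" (pixels), "distortion" ([k1, k2, p1, p2, k3] as OpenCV has them; the pictures are not rectified), "R" (3x3) and "t" (3): a world point X has camera coordinates R X + t; the wrist camera has in their place "tool_from_camera" (4x4, takes a point from camera to tool coordinates, whose origin is the TCP and whose axes are the flange's). Camera axes: x right, y down, z forward; pixel columns grow to the right and rows downward; lengths in m; the calibration is good to about 2 mm. A picture is of the moment at which its call begins: read the wrist's pose just before it. camera_info takes no time and is no camera call.
- ticket.hand_in(): hands the job in; it is judged then, once.
The state is a dict: "time_s": time; "joint_positions": joint angles; "qvel": joint speeds; "tau": joint torques, N m; "position": TCP position; "tcp_rot": TCP orientation; "force": force on the tool from outside, world axes, zero at the start; "moment": the same for the moment, N m; "opening": opening from 0.0 (shut) to 1.0 (fully open); "grasp_force": force on a finger pad.
Only numpy, scipy, OpenCV 4.12 (cv2) and the standard library are available. Lean on these libraries where they do the work, as an engineer would, in place of code of your own. Each camera call takes 0.05 s, during which the arm holds its last target. There are 200 camera calls.

## Task

The cleaner bottle lying on the table belongs in the empty front place in the middle lane of the rack's pull-out tray: stand it there upright, cap up, between its neighbours, and let go of it. Then push the tray all the way home under the deck until its spring catch snaps over and holds it there, with the bottles and the can all still standing in their places.

Things in the scene. Friction and masses are not known exactly. Their poses are not given: they have to be found in the camera images.
- fallen_bottle: white and purple cleaner bottle with a lilac cap, lying on its side on the table right of the rack. Round, 44 mm in diameter, 153 mm tall; straight body up to 126 mm from the base, then a 39 mm wide cap. Origin at the centre of its base, z axis from base to cap (level while it lies, straight up when it stands). About 0.16 kg, centre of mass about 70 mm from the base
- free_place (a point): empty place: the point on the tray's floor (13 mm above the table) where the bottle's base centre belongs; moves with the tray. x runs into the rack (the tray closes along +x), y left, z up. Lanes are 78 mm apart; 25 mm high wire fences 39 mm left and right of it; front panel's inner face 37 mm in front, a standing bottle centred 60 mm behind
- next_bottle: upright bottle just like the fallen one (44 mm in diameter, 153 mm tall), loose, front row of the left or the right lane; origin at the centre of its base, z up
- next_can: upright drinks can, cream, red and gold, 53 mm in diameter, 134 mm tall, loose, front row of the other outer lane; origin at the centre of its base, z up
- rear_left: upright bottle just like the fallen one, loose, rear row of the left lane; origin at the centre of its base, z up
- rear_middle: the same, rear row of the middle lane, 60 mm behind the empty place
- rear_right: the same, rear row of the right lane
- tray_front (a point): middle of the tray's blue front panel, on its outer face, 35 mm above the table; moves with the tray; axes as for free_place, push along +x. The panel is 260 mm wide and spans 10 to 60 mm above the table; a rolled lip along its top edge stands out 5 mm. With the tray home this face is level with the front of the rack's posts
- deck_edge (a point): middle of the lower front edge of the rack's plywood deck, 206 mm above the table; deck 12 mm thick, 314 mm wide, reaching 170 mm back from here, with a notebook and a metal block on it; it overhangs the closed tray's panel by 6 mm. It stands on four 20 mm posts; axes as for free_place
- tray (a joint): how far the tray is pulled out, m: 0 fully home at its stop, 0.11 to 0.13 at the start. Runs freely (2 N) until 15 mm from home; there the stud on its side meets the catch's sprung roller, which takes up to about 14 N to push over. Past the crest (6 mm) the roller drives the tray home and holds it with about 9 N; let go before the crest, the tray is not held and comes back out
There are look-alikes about, which are no part of the job. Leave any blue or turquoise look-alike of the rear_left alone.

How it is judged:
By the outcome, as a careful person would: the job done as asked, in the order asked, and still so for the second after the job is handed in, with the robot touching nothing.
It also fails if it takes over 58 s, if anything falls off the work surface, if the arm or the gripper's body presses on something with over 40 N, if the wrist force passes 120 N, or if a joint passes its speed limit or range.

## Working session

There is one attempt and no reset: what is moved stays moved. The work goes in short steps, Python scripts to look and compute and a tool call to move; the robot and the scene stay as the last step left them, time stands still between calls to the robot, and variables do not carry over. Pictures are saved under pics/ and viewed, at most 10 in all, crops included, and the job is handed in when it is done.

Besides the shell and the picture viewer there is one more tool, called after "Call:" as name(argument=value, ...) on one line, values as JSON. send_rows: Moves the arm, as the interface text tells. Shifts and turns lie within -1 to 1; 1 stands for 250 mm of shift or 90 degrees of turn. Its arguments: {"type":"object","properties":{"moves":{"type":"array"},"grip":{"type":"number"}},"required":["moves"]}

```bash
mkdir -p pics; ls; python3 - <<'E'
from rig import readout, viewer
import cv2,numpy as np
ims=[]
for n in("scene","top"):
    p,d=viewer.capture(n); np.savez(f"pics/{n}0.npz",p=p,d=d)
    cv2.imwrite(f"pics/{n}0.png",p[:,:,::-1]); i=viewer.camera_info(n); print(n,{k:np.round(np.array(v),4).tolist() for k,v in i.items()})
print(viewer.camera_info("wrist")["tool_from_camera"])
s=readout.read_state();print(s["time_s"],s["tcp_rot"],s["opening"])
E
```

```text
pics
scene {'fx': 471.7895, 'fy': 471.7895, 'cx': 328.4686, 'cy': 238.4142, 'distortion': [-0.1196, 0.0, 0.0, 0.0, 0.0], 'R': [[-0.5306, -0.8476, -0.0034], [-0.7054, 0.4439, -0.5526], [0.4699, -0.2908, -0.8335]], 't': [0.3156, 0.4431, 0.7258]}
top {'fx': 513.9743, 'fy': 513.9743, 'cx': 323.3138, 'cy': 238.7237, 'distortion': [-0.0763, 0.0, 0.0, 0.0, 0.0], 'R': [[0.4692, -0.8831, -0.0058], [-0.8584, -0.4546, -0.2378], [0.2073, 0.1166, -0.9713]], 't': [-0.2257, 0.5319, 0.9723]}
[[-5.76252282e-04 -9.69609498e-01 -2.44657086e-01  6.69733353e-02]
 [ 9.99999755e-01 -4.61777602e-04 -5.25258407e-04 -4.71320439e-04]
 [ 3.96318378e-04 -2.44657329e-01  9.69609527e-01 -1.62769179e-01]
 [ 0.00000000e+00  0.00000000e+00  0.00000000e+00  1.00000000e+00]]
0.1 [[-9.75285278e-01  2.20948102e-01 -7.50744069e-04]
 [ 2.20949116e-01  9.75283721e-01 -1.77537905e-03]
 [ 3.39921838e-04 -1.89737729e-03 -9.99998142e-01]] 0.998038369823602
```

View pics/scene0.png

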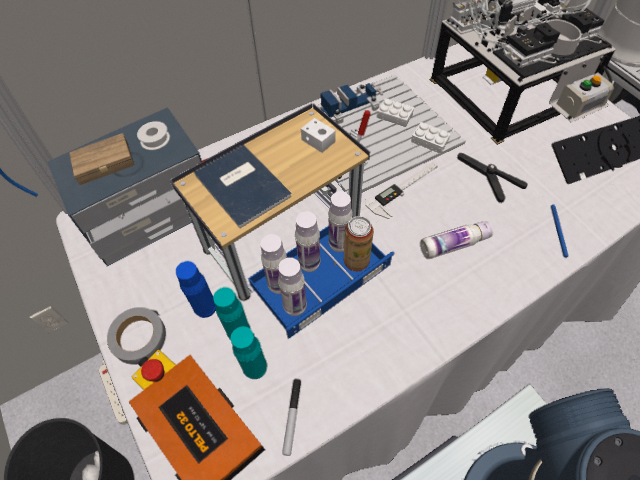

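View pics/top0.png

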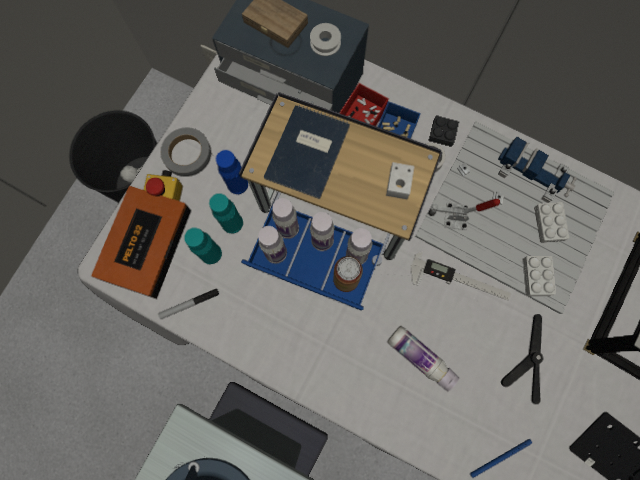

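Candidates for the bottle: the lying white/purple bottle with lilac cap at scene (456,240) / top (423,357); four like bottles stand in the tray at top (284,215), (321,230), (360,245), (270,243); turquoise look-alikes at top (226,213), (203,246) and a blue one at (231,171). The lying white/purple one right of the rack is the one I want. The empty place is the front of the middle lane, near top (308,262); the can is front right, next_bottle front left.

```bash
cat > h.py <<'E'
import numpy as np,cv2
from rig import viewer
def cloud(n,d,T=None):
    i=viewer.camera_info(n); K=np.array([[i["fx"],0,i["cx"]],[0,i["fy"],i["cy"]],[0,0,1]])
    v,u=np.mgrid[:480,:640]
    r=cv2.undistortPoints(np.stack([u,v],-1).reshape(-1,1,2).astype(float),K,np.array(i["distortion"])).reshape(480,640,2)
    c=np.dstack([r*d[...,None],d])
    if n=="wrist":
        M=T@np.array(i["tool_from_camera"]); return c@M[:3,:3].T+M[:3,3]
    return (c-np.array(i["t"]))@np.array(i["R"])
E
python3 - <<'E'
from h import *
for n in("scene","top"):
    f=np.load(f"pics/{n}0.npz"); p,d=f["p"],f["d"]; W=cloud(n,d); ok=d>0
    hsv=cv2.cvtColor(p,cv2.COLOR_RGB2HSV)
    z=W[...,2]
    box=(275,420,215,270) if n=="scene" else (0,0,0,0)
    u,v=np.meshgrid(range(640),range(480))
    m=ok&(z>0.012)&(z<.06)
    if n=="scene": m&=(u>410)&(u<500)&(v>212)&(v<265)
    else: m&=(u>375)&(u<470)&(v>315)&(v<400)
    P=W[m]; c,cov=P[:,:2].mean(0),np.cov(P[:,:2].T); w,V=np.linalg.eigh(cov); a=V[:,1]
    t=(P[:,:2]-c)@a; s=(P[:,:2]-c)@V[:,0]
    print(n,"fallen",c.round(4),"axis",a.round(3),np.percentile(t,[1,99]).round(4),np.percentile(s,[1,99]).round(4),"ztop",np.percentile(P[:,2],[50,98]).round(4))
    e=c+np.percentile(t,[.5,99.5])[:,None]*a; print(" ends",e.round(4).tolist())
    print(" cap? width near ends:",[np.ptp(s[(t>q)&(t<q+.012)]).round(4) for q in np.linspace(-.075,.065,8)])
    print(" table z",np.median(z[ok&(abs(z)<.02)]))
    m=ok&(z>.150)&(z<.18)|ok&(z>.138)&(z<.15); 
    m=(ok&(z>.138)&(z<.176)).astype(np.uint8)
    k,L,st,ce=cv2.connectedComponentsWithStats(m)
    for j in range(1,k):
        if st[j,4]>60:
            Q=W[L==j]; zt=np.percentile(Q[:,2],95); Q=Q[Q[:,2]>zt-.004]
            (cx,cy),r=cv2.minEnclosingCircle(Q[:,:2].astype(np.float32)); print("  top",ce[j].round(),st[j,4],"c",round(cx,4),round(cy,4),"r",round(r,4),"z",round(zt,4),"med",np.median(Q,0).round(4))
    b=ok&(hsv[...,0]>100)&(hsv[...,0]<118)&(hsv[...,1]>170)&(z>.05)&(z<.066)
    k,L,st,ce=cv2.connectedComponentsWithStats(b.astype(np.uint8))
    for j in range(1,k):
        if st[j,4]>40:
            Q=W[L==j]; c=Q.mean(0);w,V=np.linalg.eigh(np.cov(Q[:,:2].T)); t=(Q[:,:2]-c[:2])@V[:,1]
            print("  blue",ce[j].round(),st[j,4],c.round(4),V[:,1].round(4),(c[:2]+np.array([t.min(),t.max()])[:,None]*V[:,1]).round(4).tolist())
    q=ok&(z>.21)&(z<.222); k,L,st,ce=cv2.connectedComponentsWithStats(q.astype(np.uint8))
    for j in range(1,k):
        if st[j,4]>1000:
            print("  deck",ce[j].round(),st[j,4],[np.round(x,4) for x in cv2.minAreaRect(W[L==j][:,:2].astype(np.float32)*1000)],cv2.boxPoints(cv2.minAreaRect(W[L==j][:,:2].astype(np.float32)*1000)).round(0).tolist(), np.median(W[L==j][:,2]).round(4))
E
```

```text
scene fallen [ 0.4559 -0.2268] axis [0.232 0.973] [-0.0834  0.0692] [-0.0253  0.0164] ztop [0.0394 0.0461]
 ends [[0.4363, -0.3089], [0.4721, -0.159]]
 cap? width near ends: [np.float64(0.0351), np.float64(0.0433), np.float64(0.0433), np.float64(0.0441), np.float64(0.0426), np.float64(0.0445), np.float64(0.0411), np.float64(0.0435)]
 table z 0.001150487116038838
  top [214.  85.] 6235 c 1.0066 -0.0487 r 0.5817 z 0.1743 med [1.044  0.0515 0.1731]
  top [622.  30.] 509 c 0.6988 -1.0523 r 0.056 z 0.1744 med [ 0.6917 -1.0336  0.1736]
  top [528.  68.] 1267 c 0.7675 -0.7091 r 0.2244 z 0.1743 med [ 0.6837 -0.5468  0.1727]
  top [589.  87.] 765 c 0.5764 -0.7425 r 0.0311 z 0.1622 med [ 0.5756 -0.7527  0.1618]
  top [131. 196.] 1779 c 0.8147 0.2919 r 0.1347 z 0.1746 med [0.8148 0.2991 0.1734]
  top [355. 178.] 178 c 0.6239 -0.0822 r 0.0126 z 0.1741 med [ 0.6168 -0.0742  0.1732]
  top [340. 203.] 441 c 0.5878 -0.0213 r 0.0194 z 0.1681 med [ 0.5869 -0.0214  0.1667]
  top [306. 224.] 457 c 0.5814 0.0559 r 0.019 z 0.1683 med [0.5802 0.0566 0.1666]
  top [359. 227.] 449 c 0.5305 -0.0262 r 0.0222 z
[... 2843 characters left out ...]
2 0.058 ] [-0.7329  0.6804] [[0.6083, 0.2555], [0.5825, 0.2794]]
  blue [303. 285.] 477 [0.475  0.0417 0.0624] [-0.1119  0.9937] [[0.489, -0.0823], [0.4604, 0.172]]
  deck [275.  16.] 1567 [array([897.4012, 330.0512]), array([113.8665,  72.8305]), np.float64(85.1804)] [[856.0, 276.0], [929.0, 270.0], [938.0, 384.0], [866.0, 390.0]] 0.2134
  deck [524.  55.] 1068 [array([1043.7787, -124.6382]), array([  8.3426, 508.3202]), np.float64(0.1177)] [[1039.0, 130.0], [1040.0, -379.0], [1048.0, -379.0], [1047.0, 130.0]] 0.2158
  deck [353. 171.] 10621 [array([678.6211,  68.4428]), array([172.3975, 319.313 ]), np.float64(6.4608)] [[575.0, 217.0], [611.0, -100.0], [782.0, -81.0], [746.0, 237.0]] 0.2177
```

```bash
python3 - <<'E'
from h import *
A=np.load("pics/scene0.npz");B=np.load("pics/top0.npz")
c=[cv2.resize(x,(400,400)) for x in (A["p"][205:275,420:490][:, :],B["p"][310:400,375:465],)]
cv2.imwrite("pics/crop1.png",np.hstack(c)[:,:,::-1])
xr=np.array([.9937,.112]);yr=np.array([-.112,.9937])
for n,f in(("scene",A),("top",B)):
    W=cloud(n,f["d"]);P=W.reshape(-1,3);h=cv2.cvtColor(f["p"],cv2.COLOR_RGB2HSV).reshape(-1,3)
    X=P[:,:2]@xr;Y=P[:,:2]@yr
    m=(f["d"].ravel()>0)&(h[:,0]>100)&(h[:,0]<120)&(h[:,1]>150)&(X>.45)&(X<.56)&(abs(Y+.009)<.14)
    for z0 in (.005,.02,.035,.05,.058,.063):
        q=m&(abs(P[:,2]-z0)<.005)
        if q.sum()>5: print(n,z0,q.sum(),"X",np.percentile(X[q],[1,10,50,90,99]).round(4),"Y",np.percentile(Y[q],[.5,99.5]).round(4))
E
```

```text
scene 0.005 40 X [0.503  0.5043 0.5219 0.5547 0.5573] Y [-0.1195  0.1049]
scene 0.02 277 X [0.4763 0.4769 0.5078 0.5476 0.5581] Y [-0.1308  0.1165]
scene 0.035 229 X [0.4761 0.4765 0.4781 0.535  0.5586] Y [-0.1321  0.1175]
scene 0.05 20 X [0.4756 0.4761 0.4768 0.4776 0.4777] Y [-0.0512  0.1198]
scene 0.058 276 X [0.4714 0.4724 0.4745 0.4794 0.4812] Y [-0.1345  0.1198]
scene 0.063 528 X [0.4718 0.4725 0.475  0.4786 0.4807] Y [-0.1332  0.1203]
top 0.005 164 X [0.4881 0.493  0.5175 0.5523 0.5586] Y [-0.1267  0.1071]
top 0.02 353 X [0.4774 0.4895 0.5092 0.5507 0.5588] Y [-0.1283  0.1125]
top 0.035 52 X [0.4799 0.4876 0.5087 0.5396 0.553 ] Y [-0.1294  0.1141]
top 0.058 294 X [0.4726 0.4732 0.477  0.4808 0.4814] Y [-0.135   0.1176]
top 0.063 513 X [0.4726 0.4733 0.4762 0.4798 0.4811] Y [-0.1349  0.1177]
```

View pics/crop1.png

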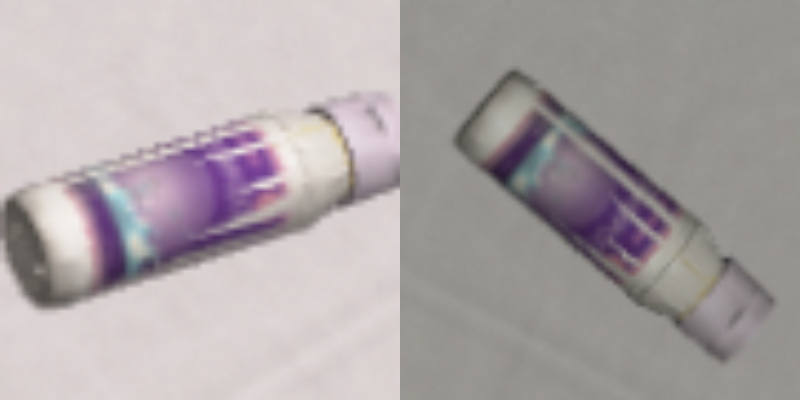

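The crop shows the bottle with its plain base at left (25,260) and lilac cap at right (370,140). It is white and purple, so the choice is right.

```bash
cat >> h.py <<'E'
from scipy.spatial.transform import Rotation as Rn
from rig import readout
import json
xr=np.array([.9937,.112,0]);yr=np.array([-.112,.9937,0]);up=np.array([0,0,1.])
def pose(zb,r,b):  # tool rotation for bottle axis zb, outward dir r, tilt b (deg)
    b=np.radians(b); a=-np.sin(b)*zb-np.cos(b)*r; x=-np.cos(b)*zb+np.sin(b)*r
    return np.column_stack([x,np.cross(a,x),a])
def plan(R,p):
    s=readout.read_state(); R0=np.array(s["tcp_rot"]); p0=np.array(s["position"])
    v=Rn.from_matrix(R0.T@R).as_rotvec(degrees=True)
    print("t",s["time_s"],"p",p0.round(4),"J",np.round(s["joint_positions"],1),"F",np.round(s["force"],1),"op",round(s["opening"],3),"gf",round(s["grasp_force"],1))
    print("row",((R0.T@(np.array(p)-p0))/.25).round(3).tolist(),(v/90).round(3).tolist(),"angle",np.linalg.norm(v).round(1),"dist",np.linalg.norm(np.array(p)-p0).round(3))
    open("log.txt","a").write(json.dumps([s["joint_positions"],p0.tolist(),R0.tolist()],default=lambda o:o.tolist() if hasattr(o,"tolist") else float(o))+"\n")
E
cat > m.py <<'E'
from h import *
P=[]
for n,b in(("scene",(410,500,212,265)),("top",(375,470,315,400))):
    f=np.load(f"pics/{n}0.npz");W=cloud(n,f["d"])[b[2]:b[3],b[0]:b[1]].reshape(-1,3); P.append(W[(W[:,2]>.012)&(W[:,2]<.06)])
    print(cv2.minAreaRect(P[-1][:,:2].astype(np.float32)))
Q=np.vstack(P); r=cv2.minAreaRect(Q[:,:2].astype(np.float32));print(r,cv2.boxPoints(r))
E
python3 m.py; python3 - <<'E'
from h import *
zb=-np.array([.226,.974,0]);zb/=np.linalg.norm(zb)
R=pose(zb,up,25); base=np.array([.4735,-.160,.022]); g=base+.095*zb
p=g+.019*R[:,2]-.10*R[:,2]
print(R.round(3),g,p); plan(R,p); plan(R,[.30,.25,.27])
E
```

```text
((0.45985305309295654, -0.23540350794792175), (0.1573745310306549, 0.04551931843161583), 76.97900390625)
((0.4601059556007385, -0.23635244369506836), (0.15323132276535034, 0.04724936559796333), 78.08386993408203)
((0.46032580733299255, -0.2354588806629181), (0.15715573728084564, 0.047251731157302856), 78.02535247802734) [[ 0.4209108  -0.307425  ]
 [ 0.46713433 -0.31722873]
 [ 0.4997408  -0.16349277]
 [ 0.4535173  -0.15368903]]
[[ 0.205  0.974  0.096]
 [ 0.883 -0.226  0.412]
 [ 0.423 -0.    -0.906]] [ 0.45202734 -0.25254148  0.022     ] [ 0.44428993 -0.28588766  0.09541093]
t 0.1 p [0.1378 0.609  0.2217] J [ 67.   30.3  82.1  -0.   67.7 -10.2] F [ 0.4 -0.1  0.3] op 0.998 gf 0.0
row [-1.987, -3.219, 0.511] [-0.22, 0.218, 0.986] angle 93.0 dist 0.954
t 0.1 p [0.1378 0.609  0.2217] J [ 67.   30.3  82.1  -0.   67.7 -10.2] F [ 0.4 -0.1  0.3] op 0.998 gf 0.0
row [-0.95, -1.257, -0.191] [-0.22, 0.218, 0.986] angle 93.0 dist 0.397
```

Call:
send_rows(moves=[[-0.65, -1.0, -0.16, 0, 0, 0], [-0.65, -1.0, -0.16, 0, 0, 0], [-0.65, -1.0, -0.16, 0, 0, 0], [-0.65, -1.0, -0.16, 0, 0, 0], [-0.65, -1.0, -0.16, 0, 0, 0], [-0.65, -1.0, -0.16, 0, 0, 0], [-0.65, -1.0, -0.16, 0, 0, 0]], grip=0.8)

```text
time_s: 0.8
position: [0.2423, 0.3253, 0.2628]
tcp_rot: [[-0.974, 0.227, -0.0], [0.227, 0.974, -0.002], [-0.001, -0.002, -1.0]]
force: [-0.6, -0.1, -1.0]
opening: 0.8
grasp_force: 0.0
```

Call:
send_rows(moves=[[-0.5, -1.0, 0, -0.02, 0.02, 0.1], [-0.5, -1.0, 0, -0.05, 0.05, 0.2], [-0.5, -1.0, 0, -0.08, 0.08, 0.3], [-0.5, -1.0, 0, -0.11, 0.11, 0.4], [-0.5, -1.0, 0, -0.11, 0.11, 0.5], [-0.5, -1.0, 0, -0.11, 0.11, 0.5], [-0.5, -1.0, 0, -0.11, 0.11, 0.5]])

```text
time_s: 1.5
position: [0.3114, 0.0532, 0.2628]
tcp_rot: [[-0.517, 0.856, -0.034], [0.829, 0.51, 0.231], [0.215, 0.091, -0.972]]
force: [1.0, -0.1, 0.3]
opening: 0.8
grasp_force: 0.0
```

```bash
cat >> h.py <<'E'
zb=-np.array([.216,.976,0]);zb/=np.linalg.norm(zb)
def lie(b,back,g=.095,lift=.004):
    R=pose(zb,up,b); c=np.array([.4765,-.1613,.022+lift])+g*zb
    return R,c+(.019-back)*R[:,2]
E
python3 -c "
from h import *
plan(*lie(25,.12))"
```

```text
t 1.5 p [0.3114 0.0532 0.2628] J [-23.2   2.7 118.7  12.5  66.2 -60.4] F [ 1.  -0.1  0.3] op 0.8 gf 0.0
row [-1.561, -0.301, 0.225] [-0.102, 0.111, 0.473] angle 44.7 dist 0.402
```

Call:
send_rows(moves=[[-0.9, -0.17, 0.03, -0.03, 0.03, 0.1], [-0.9, -0.17, 0.03, -0.05, 0.05, 0.2], [-0.9, -0.17, 0.03, -0.08, 0.08, 0.3], [-0.9, -0.17, 0.03, -0.1, 0.11, 0.4], [-0.9, -0.17, 0.03, -0.1, 0.11, 0.47], [-0.9, -0.17, 0.03, -0.1, 0.11, 0.47], [-0.9, -0.17, 0.03, -0.1, 0.11, 0.47]])

```text
time_s: 2.2
position: [0.3898, -0.1456, 0.2018]
tcp_rot: [[0.181, 0.98, 0.079], [0.887, -0.197, 0.417], [0.424, -0.006, -0.905]]
force: [0.1, 1.0, 0.6]
opening: 0.803
grasp_force: 0.0
```

```bash
python3 -c "
from h import *
plan(*lie(25,.12))
from scipy.optimize import least_squares as ls
import json
D=[json.loads(l) for l in open('log.txt')]
def fk(J,q):
    # q: h,a1,L1,a2(elbow off),L2,d6,off
    h,a1,L1,e,L2,d6,o=q
    rz=lambda t:Rn.from_euler('z',t,degrees=True).as_matrix(); ry=lambda t:Rn.from_euler('y',t,degrees=True).as_matrix()
    R=rz(J[0]);p=np.array([0,0,h])+R@[a1,o,0]
    R=R@ry(J[1]);p=p+R@[0,0,L1]
    R=R@ry(J[2]);p=p+R@[e,0,L2]
    R=R@rz(J[3])@ry(J[4])@rz(J[5]); return p+R@[0,0,d6],R
f=lambda q:np.concatenate([fk(J,q)[0]-p for J,p,_ in D])
r=ls(f,[.2,0,.3,0,.3,.25,.1]);print(r.x.round(4),abs(r.fun).max())
for J,p,R in D[1:]: print((fk(J,r.x)[1].T@R).round(2).tolist())
"
```

```text
t 2.2 p [ 0.3898 -0.1456  0.2018] J [-50.8  21.9 108.7  20.5  67.6 -50.3] F [0.1 1.  0.6] op 0.803 gf 0.0
row [-0.635, 0.344, 0.073] [-0.009, -0.001, 0.01] angle 1.2 dist 0.181
[0.2742 0.     0.588  0.1141 0.3917 0.3055 0.111 ] 2.0823072155451428e-09
[[0.0, -1.0, -0.0], [1.0, 0.0, 0.0], [-0.0, -0.0, 1.0]]
[[0.0, -1.0, -0.0], [1.0, 0.0, 0.0], [-0.0, -0.0, 1.0]]
[[0.0, -1.0, -0.0], [1.0, 0.0, 0.0], [-0.0, -0.0, 1.0]]
```

```bash
cat >> h.py <<'E'
from scipy.optimize import least_squares as _ls
Q=[0.2742,0,.588,.1141,.3917,.3055,.111]
JL=np.array([[-176.69,176.69],[-43.24,126.21],[12.49,139.97],[-82,262],[0,151.66],[-163.58,163.58]])
def fk(J,q=Q):
    h,a1,L1,e,L2,d6,o=q
    rz=lambda t:Rn.from_euler('z',t,degrees=True).as_matrix(); ry=lambda t:Rn.from_euler('y',t,degrees=True).as_matrix()
    R=rz(J[0]);p=np.array([0,0,h])+R@[a1,o,0]
    R=R@ry(J[1]);p=p+R@[0,0,L1]
    R=R@ry(J[2]);p=p+R@[e,0,L2]
    R=R@rz(J[3])@ry(J[4])@rz(J[5]); return p+R@[0,0,d6],R@np.array([[0,-1,0],[1,0,0],[0,0,1.]])
def ik(R,p,J0):
    def f(J):
        a,b=fk(J); return np.concatenate([(a-p)*10,Rn.from_matrix(b.T@R).as_rotvec()])
    best=min((_ls(f,np.clip(np.array(J0)+d,JL[:,0]+.1,JL[:,1]-.1),bounds=JL.T) for d in ([0]*6,[0,-30,20,0,-40,0],[20,-20,20,-20,-20,-30])),key=lambda r:r.cost)
    return best.x.round(1),round(best.cost,6)
F=.52*xr-.0085*yr
F[2]=.013
def stand(b,g=.095,lift=.004,back=0,h=0):
    R=pose(up,-xr,b); c=F+(g+h)*up-lift*xr
    return R,c+.019*R[:,2]-back*xr
E
python3 -c "
from h import *
J=readout.read_state()['joint_positions']
print('lie',ik(*lie(25,.0),J))
for b in(15,20,25,30,40,50):
  for back,h in((0,0),(0,.18),(.1,.1)): print(b,back,h,ik(*stand(b,back=back,h=h),[-10,0,120,0,20,-100]))
for b in (20,30,45,60):
  R=pose(up,-xr,b)
  for X in(.47,.6):
    print('push',b,X,ik(R,X*xr-.0085*yr+.035*up,[-10,0,120,0,20,-100]))
"
```

```text
lie (array([-52.2,  47.2,  98.5,  23.9,  53.3, -57.3]), np.float64(0.0))
15 0 0 (array([  -6.1,   30.3,  121.1,   61.4,    0. , -159.9]), np.float64(0.350322))
15 0 0.18 (array([  -7.2,    9.2,  123.8,   66.8,    2. , -163.6]), np.float64(0.144963))
15 0.1 0.1 (array([  -8.9,   10.9,  133.5,   64.2,    0. , -163.5]), np.float64(0.271176))
20 0 0 (array([  -6.1,   30.6,  121.1,   19.8,    0. , -118.6]), np.float64(0.285012))
20 0 0.18 (array([  -8.2,    9.3,  123.8,   65.8,    3.7, -163.6]), np.float64(0.105425))
20 0.1 0.1 (array([  -8.9,   11.3,  133.5,   63.8,    0. , -163.6]), np.float64(0.21608))
25 0 0 (array([  -6.2,   30.8,  121.1,   38.8,    0. , -137.9]), np.float64(0.226565))
25 0 0.18 (array([  -9.2,    9.3,  123.8,   64.7,    5.5, -163.6]), np.float64(0.072238))
25 0.1 0.1 (array([  -9.6,   11.6,  133.6,   62.8,    0.9, -163.6]), np.float64(0.167438))
30 0 0 (array([  -6.2,   31.1,  121.2,   63.4,    0. , -162.9]), np.float64(0.174961))
30 0 0.18 (array([ -10.2,    9.4,  123.7,   63.6,    7.5, -163.6]), np.float64(0.045362))
30 0.1 0.1 (array([ -10.6,   11.8,  133.5,   61
[... 613 characters left out ...]
124.5,   61.7,    0. , -162.9]), np.float64(0.425646))
push 20 0.6 (array([  -4.7,   41. ,  112.2,   65.5,    0. , -163.5]), np.float64(0.30102))
push 30 0.47 (array([  -7.8,   37. ,  124.6,   61.5,    0. , -163.3]), np.float64(0.282952))
push 30 0.6 (array([  -4.8,   41.2,  112.3,   64.8,    0. , -163.3]), np.float64(0.183239))
push 45 0.47 (array([  -7.9,   37.5,  124.7,   60.8,    0. , -163.4]), np.float64(0.123756))
push 45 0.6 (array([  -5.2,   41.4,  112.4,   64. ,    0.7, -163.6]), np.float64(0.061914))
push 60 0.47 (array([  -9.2,   37.8,  124.6,   59.2,    1.9, -163.6]), np.float64(0.030071))
push 60 0.6 (array([  -7.3,   41.4,  112.1,   61.5,    5. , -163.6]), np.float64(0.005029))
```

```bash
cat > path.py <<'E'
from h import *
def ikc(R,p,J0):
    def f(J):
        a,b=fk(J); return np.concatenate([(a-p)*10,Rn.from_matrix(b.T@R).as_rotvec()])
    r=_ls(f,np.clip(J0,JL[:,0]+.05,JL[:,1]-.05),bounds=JL.T); return r.x,r.cost
def heading(b,az):
    d=np.array([np.cos(np.radians(az)),np.sin(np.radians(az)),0]); return pose(up,-d,b)
if __name__=="__main__":
  J=readout.read_state()['joint_positions']
  Rz=np.diag([-1,-1,1.])
  for b in(20,30,40):
   for flip in(0,1):
    print("b",b,"flip",flip)
    J1=np.array(J)+[0,0,0,0,0,180*flip]
    az0=77.5
    seq=[]
    R0,p0=lie(b,0); seq.append(("lie",R0,p0))
    for t in np.linspace(0,90,7):   # tip bottle up at a raised point
        z=Rn.from_rotvec(np.radians(t)*np.cross(zb,up)).apply(zb); r=Rn.from_rotvec(np.radians(t)*np.cross(zb,up)).apply(up)
        seq.append((f"tip{t:.0f}",pose(z,r,b),np.array([.43,-.2,.26])+.019*pose(z,r,b)[:,2]))
    for az in np.linspace(77.5,6.45,8):
        s=(77.5-az)/71; c=np.array([.43,-.2,.26])*(1-s)+(F+np.array([-.02,0,.25]))*s
        R=heading(b,az); seq.append((f"az{az:.0f}",R,c+.019*R[:,2]))
    for az in (6.45,0,15,25): R=heading(b,az); seq.append((f"place{az:.0f}",R,F+.095*up+.019*R[:,2]))
    for n,R,p in seq:
        J1,c=ikc(R@(Rz if flip else np.eye(3)),p,J1)
        print(n,J1.round(0),"FAIL %.4f"%c if c>1e-6 else "")
E
python3 path.py
```

```text
b 20 flip 0Traceback (most recent call last):
  File "path.py", line 26, in <module>
    J1,c=ikc(R@(Rz if flip else np.eye(3)),p,J1)
         ~~~^^^^^^^^^^^^^^^^^^^^^^^^^^^^^^^^^^^^
  File "path.py", line 5, in ikc
    r=_ls(f,np.clip(J0,JL[:,0]+.05,JL[:,1]-.05),bounds=JL.T); return r.x,r.cost
      ^^^
NameError: name '_ls' is not defined
```

```bash
sed -i 's/^from h import \*/from h import *\nfrom h import _ls/' path.py; python3 path.py
```

```text
b 20 flip 0
lie [-50.  46. 100.  21.  49. -54.] 
tip0 [-49.  21.  99.  17.  73. -43.] 
tip15 [-41.  18. 101.   5.  64. -31.] 
tip30 [-33.  17. 103. -11.  57. -14.] 
tip45 [-24.  19. 105. -30.  55.   6.] 
tip60 [-16.  23. 107. -49.  59.  26.] 
tip75 [-10.  29. 108. -63.  67.  42.] 
tip90 [ -6.  37. 109. -73.  77.  55.] 
az78 [-34.  11. 130. -82.   0. -91.] FAIL 1.1888
az67 [-30.  10. 130. -72.   0. -86.] FAIL 0.9739
az57 [-25.   9. 130. -63.   0. -81.] FAIL 0.7656
az47 [-21.   9. 130. -55.   0. -78.] FAIL 0.5757
az37 [-17.   9. 129. -47.   0. -75.] FAIL 0.4126
az27 [-13.  10. 128. -40.   0. -74.] FAIL 0.2821
az17 [-10.  10. 127. -25.   0. -80.] FAIL 0.1872
az6 [ -6.  11. 126. -19.   0. -78.] FAIL 0.1297
place6 [  -6.   31.  121.   57.    0. -156.] FAIL 0.2821
place0 [  -6.   31.  121.   62.    0. -156.] FAIL 0.2735
place15 [  -6.   31.  121.   55.    0. -159.] FAIL 0.3026
place25 [  -9.   30.  119.   50.    9. -164.] FAIL 0.3328
b 20 flip 1
lie [-50.  46. 100.  21.  49. 126.] 
tip0 [-49.  21.  99.  17.  73. 137.] 
tip15 [-41.  18. 101.   5.  64. 149.] 
tip30 [-33.  17. 103. -10.  57. 
[... 3765 characters left out ...]
. 134.] 
tip30 [-44.  19. 100.   9.  67. 145.] 
tip45 [-36.  17. 102.  -5.  59. 160.] 
tip60 [-32.  16. 105. -15.  54. 164.] FAIL 0.0115
tip75 [-30.  16. 106. -21.  51. 164.] FAIL 0.0622
tip90 [-27.  16. 107. -28.  50. 164.] FAIL 0.1551
az78 [-59.  32.  95.  32.  93. -57.] 
az67 [-58.  29. 103.  39.  85. -53.] 
az57 [-58.  25. 111.  46.  76. -49.] 
az47 [-55.  22. 118.  54.  67. -47.] 
az37 [-51.  19. 125.  65.  58. -46.] 
az27 [-44.  17. 130.  79.  48. -46.] 
az17 [-33.  15. 134.  99.  36. -48.] 
az6 [-18.  15. 134. 130.  25. -59.] 
place6 [-17.  48. 138. 158.  56. -93.] 
place0 [-12.  48. 138. 169.  56. -91.] 
place15 [-23.  47. 138. 145.  54. -94.] 
place25 [-28.  46. 135. 128.  51. -91.]
```

```bash
cat > p2.py <<'E'
from h import *
from path import *
from scipy.spatial.transform import Slerp
Rz=np.diag([-1,-1,1.])
def show(seq,J1):
    for n,R,p in seq:
        J1,c=ikc(R,p,J1); print(n,J1.round(0),"p",np.round(p,3),"FAIL %.4f"%c if c>1e-6 else "")
    return J1
if __name__=="__main__":
  J=np.array(readout.read_state()['joint_positions'])
  for b in(40,45,50):
    g=.105; print("b",b)
    Rl,pl=lie(b,0,g=g); Rl=Rl@Rz; c0=pl-.019*Rl[:,2]
    Rp=pose(up,-xr,b)@Rz; c1=F+g*up-.005*xr
    S=Slerp([0,1],Rn.from_matrix([Rl,Rp])); print("slerp angle",np.degrees((Rn.from_matrix(Rl.T@Rp)).magnitude()))
    T=lambda R,c:c+.019*R[:,2]
    seq=[("lie",Rl,pl),("up",Rl,pl+.2*up)]
    ca,cb=c0+[-.02,0,.27],c1+[-.03,0,.18]
    for s in np.linspace(0,1,8)[1:]:
        R=S(s).as_matrix(); c=ca*(1-s)+cb*s; seq.append((f"s{s:.2f}",R,T(R,c)))
    for h in(.1,0): seq.append((f"h{h}",Rp,T(Rp,c1+h*up)))
    Je=show(seq,J+[0,0,0,0,0,180])
    for pb in (45,55,65):
        R=pose(up,-xr,pb)@Rz
        Je=show([("push%d"%pb,R,X*xr-.0085*yr+z*up) for X,z in((.44,.1),(.46,.035),(.53,.035),(.60,.035))],Je)
E
python3 p2.py
```

```text
b 40
slerp angle 131.4555764536682
lie [-58.  52.  93.  29.  68. 116.] p [ 0.456 -0.252  0.011] 
up [-58.  35.  89.  27.  87. 126.] p [ 0.456 -0.252  0.211] 
s0.14 [-55.  23.  94.  25.  85. 115.] p [ 0.444 -0.21   0.28 ] 
s0.29 [-50.  17. 101.  25.  73. 102.] p [ 0.452 -0.167  0.279] 
s0.43 [-44.  12. 108.  27.  61.  89.] p [ 0.461 -0.125  0.279] 
s0.57 [-39.   8. 114.  31.  48.  74.] p [ 0.47  -0.082  0.28 ] 
s0.71 [-32.   5. 121.  40.  35.  54.] p [ 0.479 -0.038  0.282] 
s0.86 [-26.   5. 127.  63.  23.  21.] p [0.488 0.006 0.283] 
s1.00 [-19.   8. 133. 110.  21. -39.] p [0.497 0.051 0.286] 
h0.1 [-17.  25. 135. 145.  32. -75.] p [0.527 0.051 0.206] 
h0 [-17.  46. 139. 158.  55. -93.] p [0.527 0.051 0.106] 
push45 [-19.  35. 140. 149.  28. -84.] p [0.438 0.041 0.1  ] FAIL 0.0241
push45 [-18.  50. 140. 159.  44. -95.] p [0.458 0.043 0.035] FAIL 0.0178
push45 [-16.  55. 136. 161.  55. -95.] p [0.528 0.051 0.035] 
push45 [-12.  50. 125. 160.  41. -88.] p [0.597 0.059 0.035] 
push55 [-19.  34. 140. 150.  27. -84.] p [0.438 0.041 0.1  ] FAIL 0.0015
push55 [-18.  49. 140. 160.  42. -96.] 
[... 2716 characters left out ...]
 50. 140. 159.  44. -95.] p [0.458 0.043 0.035] FAIL 0.0178
push45 [-16.  55. 136. 161.  55. -95.] p [0.528 0.051 0.035] 
push45 [-12.  50. 125. 160.  41. -88.] p [0.597 0.059 0.035] 
push55 [-19.  34. 140. 150.  27. -84.] p [0.438 0.041 0.1  ] FAIL 0.0015
push55 [-18.  49. 140. 160.  42. -96.] p [0.458 0.043 0.035] FAIL 0.0003
push55 [-13.  46. 130. 158.  31. -87.] p [0.528 0.051 0.035] 
push55 [-10.  45. 120. 152.  20. -77.] p [0.597 0.059 0.035] 
push65 [-16.  30. 134. 127.  12. -59.] p [0.438 0.041 0.1  ] 
push65 [-15.  42. 133. 154.  21. -85.] p [0.458 0.043 0.035] 
push65 [-11.  41. 123. 136.  10. -62.] p [0.528 0.051 0.035] 
push65 [ -8.  42. 113.  76.   6.   0.] p [0.597 0.059 0.035]
```

Call:
send_rows(moves=[[0, 0, -0.1, 0, 0, 0.1], [0, 0, -0.2, 0, 0, 0.19], [0, 0, -0.2, 0, 0, 0.28], [0, 0, -0.2, 0, 0, 0.37], [0, 0, -0.2, 0, 0, 0.46], [0, 0, -0.2, 0, 0, 0.55], [0, 0, -0.2, 0, 0, 0.64], [0, 0, -0.2, 0, 0, 0.73], [0, 0, -0.2, 0, 0, 0.82], [0, 0, -0.2, 0, 0, 0.91], [0, 0, -0.2, 0, 0, 0.95], [0, 0, -0.2, 0, 0, 0.95]])

```text
time_s: 3.4
position: [0.3855, -0.1649, 0.2482]
tcp_rot: [[0.992, -0.1, 0.079], [-0.124, -0.901, 0.416], [0.029, -0.422, -0.906]]
force: [0.2, 0.3, 0.6]
opening: 0.797
grasp_force: 0.0
```

```bash
python3 -c "
from h import *
Rz=np.diag([-1,-1,1.])
R,p=lie(42,.11,g=.105,lift=.005); R=R@Rz; print(R.round(3),p.round(3)); plan(R,p)"
```

```text
[[-0.161 -0.976  0.145]
 [-0.726  0.216  0.653]
 [-0.669  0.    -0.743]] [ 0.441 -0.323  0.095]
t 3.4 p [ 0.3855 -0.1649  0.2482] J [-52.7  18.2 104.6  19.   75.4  36.2] F [0.2 0.3 0.6] op 0.797 gf 0.0
row [0.279, 0.808, 0.311] [0.163, -0.136, 1.052] angle 96.6 dist 0.227
```

Call:
send_rows(moves=[[0.05, 0.1, 0, 0.01, -0.01, 0.09], [0.1, 0.2, 0, 0.03, -0.02, 0.18], [0.15, 0.35, 0.05, 0.04, -0.035, 0.27], [0.2, 0.5, 0.1, 0.055, -0.045, 0.36], [0.25, 0.65, 0.15, 0.07, -0.06, 0.45], [0.28, 0.81, 0.2, 0.085, -0.07, 0.54], [0.28, 0.81, 0.2, 0.1, -0.08, 0.63], [0.28, 0.81, 0.2, 0.11, -0.09, 0.72], [0.28, 0.81, 0.2, 0.125, -0.105, 0.81], [0.28, 0.81, 0.2, 0.14, -0.115, 0.9], [0.28, 0.81, 0.2, 0.15, -0.127, 0.98], [0.28, 0.81, 0.2, 0.15, -0.127, 0.98]])

```text
time_s: 4.6
position: [0.4382, -0.337, 0.1192]
tcp_rot: [[-0.053, -0.991, 0.124], [-0.755, 0.121, 0.645], [-0.654, -0.06, -0.754]]
force: [0.6, -0.3, 0.3]
opening: 0.798
grasp_force: 0.0
```

```bash
python3 - <<'E'
from h import *
Rz=np.diag([-1,-1,1.])
R,p=lie(42,.09,g=.105,lift=.005); R=R@Rz; plan(R,p)
s=readout.read_state();T=np.eye(4);T[:3,:3]=s["tcp_rot"];T[:3,3]=s["position"]
c,d=viewer.capture("wrist"); W=cloud("wrist",d,T).reshape(-1,3)
cv2.imwrite("pics/w1.png",c[:,:,::-1])
m=(d.ravel()>0)&(W[:,2]>.012)&(W[:,2]<.055)&(W[:,0]>.4)&(W[:,0]<.53)&(W[:,1]>-.34)&(W[:,1]<-.13)
r=cv2.minAreaRect(W[m][:,:2].astype(np.float32));print(m.sum(),r)
E
```

```text
t 4.6 p [ 0.4382 -0.337   0.1192] J [-62.7  46.   82.6  24.   86.2 113.7] F [ 0.6 -0.3  0.3] op 0.798 gf 0.0
row [0.021, 0.001, 0.191] [0.012, -0.01, 0.071] angle 6.6 dist 0.048
8900 ((0.46079298853874207, -0.23865464329719543), (0.1532408893108368, 0.04674490541219711), 77.08953857421875)
```

```bash
sed -i 's/\[.216,.976,0\]/[.22,.9755,0]/; s/\.4765,-\.1613/.4773,-.1629/' h.py; python3 - <<'E'
from h import *
Rz=np.diag([-1,-1,1.])
R,p=lie(42,.06,g=.105,lift=.005); plan(R@Rz,p)
R,p=lie(42,.0,g=.105,lift=.005); plan(R@Rz,p)
E
```

```text
t 4.65 p [ 0.4383 -0.3371  0.1193] J [-62.7  45.9  82.6  24.   86.2 113.6] F [-0.1 -0.1  0.2] op 0.798 gf 0.0
row [0.024, -0.002, 0.308] [0.014, -0.011, 0.075] angle 6.9 dist 0.077
t 4.65 p [ 0.4383 -0.3371  0.1193] J [-62.7  45.9  82.6  24.   86.2 113.6] F [-0.1 -0.1  0.2] op 0.798 gf 0.0
row [0.02, -0.008, 0.547] [0.014, -0.011, 0.075] angle 6.9 dist 0.137
```

Call:
send_rows(moves=[[0.02, 0, 0.1, 0.014, -0.011, 0.075], [0.02, 0, 0.2, 0.014, -0.011, 0.075], [0.02, -0.002, 0.3, 0.014, -0.011, 0.075], [0.02, -0.008, 0.35, 0.014, -0.011, 0.075], [0.02, -0.008, 0.4, 0.014, -0.011, 0.075], [0.02, -0.008, 0.45, 0.014, -0.011, 0.075], [0.02, -0.008, 0.5, 0.014, -0.011, 0.075], [0.02, -0.008, 0.545, 0.014, -0.011, 0.075], [0.02, -0.008, 0.545, 0.014, -0.011, 0.075]])

```text
time_s: 5.55
position: [0.4565, -0.2531, 0.0123]
tcp_rot: [[-0.169, -0.975, 0.148], [-0.722, 0.224, 0.654], [-0.671, 0.004, -0.742]]
force: [-0.5, 0.0, -0.5]
opening: 0.797
grasp_force: 0.0
```

Call:
send_rows(moves=[[0, 0, 0, 0, 0, 0], [0, 0, 0, 0, 0, 0], [0, 0, 0, 0, 0, 0], [0, 0, 0, 0, 0, 0], [0, 0, 0, 0, 0, 0], [0, 0, 0, 0, 0, 0], [0, 0, 0, 0, 0, 0]], grip=0.3)

```text
time_s: 6.25
position: [0.4571, -0.2552, 0.0133]
tcp_rot: [[-0.169, -0.974, 0.15], [-0.724, 0.226, 0.652], [-0.669, 0.001, -0.743]]
force: [-1.6, -1.4, 2.3]
opening: 0.487
grasp_force: 30.0
```

Call:
send_rows(moves=[[-0.05, 0, -0.06, 0, 0, 0], [-0.13, 0, -0.15, 0, 0, 0], [-0.23, 0, -0.26, 0, 0, 0], [-0.33, 0, -0.37, 0, 0, 0], [-0.43, 0, -0.48, 0, 0, 0], [-0.53, 0, -0.59, 0, 0, 0], [-0.6, 0, -0.67, 0, 0, 0], [-0.67, 0, -0.74, 0, 0, 0], [-0.67, 0, -0.74, 0, 0, 0]])

```text
time_s: 7.15
position: [0.4584, -0.255, 0.265]
tcp_rot: [[-0.166, -0.974, 0.152], [-0.727, 0.225, 0.648], [-0.666, -0.003, -0.746]]
force: [-0.3, 0.6, -2.3]
opening: 0.483
grasp_force: 30.0
```

```bash
cat > held.py <<'E'
from h import *
# bottle axis in tool frame from the cameras' depth
def held(show=None):
    s=readout.read_state();R=np.array(s["tcp_rot"]);t=np.array(s["position"])
    out=[]
    for n in("scene","top","wrist"):
        T=np.eye(4);T[:3,:3]=R;T[:3,3]=t
        c,d=viewer.capture(n)
        W=cloud(n,d,T).reshape(-1,3);L=(W-t)@R+[0,0,.019]; h=cv2.cvtColor(c,cv2.COLOR_RGB2HSV).reshape(-1,3)
        m=(d.ravel()>0)&(abs(L[:,1])<.03)&(np.hypot(L[:,0],L[:,2])<.17)&(L[:,2]<.12)&(L[:,2]>-.13)
        out.append(L[m])
    return out,s
E
python3 - <<'E'
from held import *
out,s=held()
b=np.radians(42); zt=np.array([np.cos(b),0,-np.sin(b)])  # expected zb in tool (flipped) frame
rt=np.array([-np.sin(b),0,-np.cos(b)])
print("expected lateral r off -5mm")
for L in out:
    u=L@zt; r=L@rt; 
    for lo in np.arange(-.12,.06,.02):
        q=(u>lo)&(u<lo+.02)&(abs(r)<.035)
        if q.sum()>15: print(round(lo,2),q.sum(),"y",np.percentile(L[q,1],[2,98]).round(4),"r",np.percentile(r[q],[2,98]).round(4))
    q=(abs(r)<.03); print("u range",np.percentile(u[q],[.5,99.5]).round(4))
E
```

```text
expected lateral r off -5mm
-0.12 374 y [-0.0167  0.0231] r [-0.0237  0.0168]
-0.1 308 y [-0.0135  0.0236] r [-0.0144  0.0178]
-0.08 299 y [-0.0141  0.0234] r [-0.0142  0.0179]
-0.06 269 y [-0.0125  0.023 ] r [-0.013   0.0179]
-0.04 102 y [-0.0153  0.0148] r [0.0101 0.0182]
-0.02 79 y [-0.0298 -0.0076] r [-0.0046  0.0169]
0.0 20 y [-0.0298 -0.0244] r [0.0125 0.0249]
u range [-0.1091  0.0036]
-0.12 233 y [-0.0178  0.0238] r [-0.0234  0.0156]
-0.1 401 y [-0.0189  0.0245] r [-0.0061  0.0158]
-0.08 402 y [-0.019   0.0237] r [-0.0064  0.0159]
-0.06 352 y [-0.0195  0.0221] r [-0.0022  0.0167]
-0.04 171 y [-0.0219  0.0064] r [-0.005   0.0165]
-0.02 108 y [-0.0287 -0.0123] r [-0.0071  0.0138]
u range [-0.1099  0.0007]
-0.08 16 y [-0.0222  0.0212] r [-0.      0.0055]
-0.06 111 y [-0.0211  0.0209] r [0.0023 0.0115]
-0.04 548 y [-0.0203  0.0203] r [0.0033 0.0171]
-0.02 1514 y [-0.0278  0.0276] r [-0.0197  0.0183]
0.0 3917 y [-0.0289  0.029 ] r [-0.0137  0.0268]
0.02 2763 y [-0.0264  0.0265] r [0.0017 0.0317]
0.04 13045 y [-0.026   0.0261] r [-0.0198  0.0336]
u range [-0.0389  0.077 ]
```

```bash
cat > sweep.py <<'E'
from h import *
from path import ikc
from scipy.spatial.transform import Slerp
Rz=np.diag([-1,-1,1.])
def target(b=42,g=.108,off=.0045,h=0,Fp=F,az=None):
    R=pose(up,-xr,b)@Rz; return R,Fp+(g+h)*up-off*xr+.019*R[:,2]
def rows(S,c,s0,s1,n):
    R0=S(s0).as_matrix();p0=c(s0)+.019*R0[:,2]
    for s in np.linspace(s0,s1,n+1)[1:]:
        R=S(s).as_matrix();p=c(s)+.019*R[:,2]
        print(np.r_[R0.T@(p-p0)/.25,Rn.from_matrix(R0.T@R).as_rotvec(degrees=True)/90].round(3).tolist())
if __name__=="__main__":
    s=readout.read_state();R0=np.array(s["tcp_rot"]);c0=np.array(s["position"])-.019*R0[:,2]
    Rp,pp=target(h=.17);c1=pp-.019*Rp[:,2]+[-.02,0,0]
    S=Slerp([0,1],Rn.from_matrix([R0,Rp])); c=lambda t:c0*(1-t)+c1*t
    J=np.array(s["joint_positions"])
    for t in np.linspace(0,1,9): 
        R=S(t).as_matrix();J,e=ikc(R,c(t)+.019*R[:,2],J);print(J.round(0),e>1e-6)
    for a,b in((0,1/3),(1/3,2/3)): print("call");rows(S,c,a,b,7)
E
python3 sweep.py
```

```text
[-58.  32.  86.  28.  94. 129.] False
[-54.  27.  92.  27.  85. 117.] False
[-50.  22.  97.  26.  76. 106.] False
[-45.  17. 103.  27.  66.  94.] False
[-40.  13. 109.  29.  55.  82.] False
[-35.   9. 115.  33.  44.  69.] False
[-30.   7. 121.  42.  32.  50.] False
[-24.   7. 126.  62.  22.  20.] False
[-18.   9. 130. 105.  18. -32.] False
call
[-0.043, 0.006, 0.038, 0.003, 0.031, -0.062]
[-0.086, 0.011, 0.076, 0.007, 0.063, -0.125]
[-0.129, 0.016, 0.114, 0.01, 0.094, -0.187]
[-0.173, 0.021, 0.151, 0.013, 0.125, -0.249]
[-0.216, 0.025, 0.188, 0.017, 0.157, -0.312]
[-0.26, 0.029, 0.226, 0.02, 0.188, -0.374]
[-0.304, 0.033, 0.263, 0.023, 0.219, -0.436]
call
[-0.046, -0.028, 0.021, 0.003, 0.031, -0.062]
[-0.092, -0.056, 0.042, 0.007, 0.063, -0.125]
[-0.139, -0.085, 0.062, 0.01, 0.094, -0.187]
[-0.185, -0.114, 0.083, 0.013, 0.125, -0.249]
[-0.232, -0.143, 0.103, 0.017, 0.157, -0.312]
[-0.279, -0.173, 0.123, 0.02, 0.188, -0.374]
[-0.326, -0.202, 0.143, 0.023, 0.219, -0.436]
```

Call:
send_rows(moves=[[-0.043, 0.006, 0.038, 0.003, 0.03, -0.06], [-0.086, 0.011, 0.076, 0.007, 0.06, -0.125], [-0.13, 0.016, 0.114, 0.01, 0.094, -0.187], [-0.173, 0.02, 0.15, 0.013, 0.125, -0.25], [-0.216, 0.025, 0.188, 0.017, 0.157, -0.31], [-0.26, 0.03, 0.226, 0.02, 0.188, -0.374], [-0.304, 0.033, 0.263, 0.023, 0.22, -0.436]])

```text
time_s: 8.0
position: [0.4714, -0.1532, 0.2628]
tcp_rot: [[0.43, -0.873, 0.23], [-0.869, -0.332, 0.365], [-0.243, -0.357, -0.902]]
force: [-0.0, 0.2, -1.8]
opening: 0.486
grasp_force: 30.0
```

Call:
send_rows(moves=[[-0.046, -0.028, 0.02, 0.003, 0.03, -0.06], [-0.092, -0.056, 0.042, 0.007, 0.06, -0.125], [-0.14, -0.085, 0.062, 0.01, 0.094, -0.187], [-0.185, -0.114, 0.083, 0.013, 0.125, -0.25], [-0.232, -0.143, 0.103, 0.017, 0.157, -0.31], [-0.28, -0.173, 0.123, 0.02, 0.188, -0.374], [-0.326, -0.2, 0.143, 0.023, 0.22, -0.436], [-0.326, -0.2, 0.143, 0.023, 0.22, -0.436]])

```text
time_s: 8.8
position: [0.4859, -0.0502, 0.2672]
tcp_rot: [[0.773, -0.429, 0.468], [-0.542, -0.83, 0.135], [0.33, -0.358, -0.874]]
force: [-0.3, 0.1, -2.3]
opening: 0.486
grasp_force: 30.0
```

```bash
python3 - <<'E'
from sweep import *
R,p=target(h=.17); plan(R,p-[.02,0,0])
E
```

```text
t 8.8 p [ 0.4859 -0.0502  0.2672] J [-33.2   8.4 117.4  35.2  39.8  63.4] F [-0.3  0.1 -2.3] op 0.486 gf 30.0
row [-0.139, -0.388, 0.056] [0.023, 0.223, -0.436] angle 44.1 dist 0.104
```

Call:
send_rows(moves=[[-0.014, -0.039, 0.006, 0.003, 0.022, -0.044], [-0.028, -0.078, 0.011, 0.005, 0.044, -0.087], [-0.042, -0.116, 0.017, 0.007, 0.067, -0.13], [-0.056, -0.155, 0.022, 0.01, 0.089, -0.174], [-0.07, -0.194, 0.028, 0.012, 0.112, -0.218], [-0.084, -0.233, 0.034, 0.014, 0.134, -0.262], [-0.098, -0.272, 0.04, 0.016, 0.156, -0.305], [-0.112, -0.31, 0.045, 0.018, 0.178, -0.349], [-0.125, -0.35, 0.05, 0.02, 0.2, -0.392], [-0.139, -0.388, 0.056, 0.023, 0.223, -0.436], [-0.139, -0.388, 0.056, 0.023, 0.223, -0.436], [-0.139, -0.388, 0.056, 0.023, 0.223, -0.436]])

```text
time_s: 10.0
position: [0.5107, 0.047, 0.2793]
tcp_rot: [[0.662, 0.108, 0.742], [0.073, -0.994, 0.079], [0.746, 0.002, -0.666]]
force: [0.3, 0.5, -2.1]
opening: 0.483
grasp_force: 30.0
```

```bash
python3 - <<'E'
from sweep import *
from held import *
R,p=target(h=.17); plan(R,p)
out,s=held()
t=np.array(s["position"]);R0=np.array(s["tcp_rot"])
for n,L in zip(("scene","top","wrist"),out):
    W=(L-[0,0,.019])@R0.T+t; X=W@xr;Y=W@yr
    print(n)
    for lo in np.arange(.16,.34,.02):
        q=(W[:,2]>lo)&(W[:,2]<lo+.02)
        if q.sum()>20: print(round(lo,2),q.sum(),"X",np.percentile(X[q],[2,98]).round(4),"Y",np.percentile(Y[q],[2,98]).round(4))
    print(" z",np.percentile(W[:,2],[.5,99.5]).round(4))
c,d=viewer.capture("scene");cv2.imwrite("pics/s2.png",cv2.resize(c[110:350,180:500],(640,480))[:,:,::-1]); np.savez("pics/s2.npz",p=c,d=d)
E
```

```text
t 10.0 p [0.5107 0.047  0.2793] J [-18.3   9.3 130.2 105.1  18.6 -32.8] F [ 0.3  0.5 -2.1] op 0.483 gf 30.0
row [0.042, -0.008, 0.053] [0.003, -0.002, -0.001] angle 0.4 dist 0.017
scene
0.3 64 X [0.4823 0.5099] Y [-0.0385  0.0075]
0.32 429 X [0.4852 0.5186] Y [-0.028   0.0075]
 z [0.2938 0.3826]
top
0.28 152 X [0.4843 0.5203] Y [-0.0395  0.0182]
0.3 250 X [0.4332 0.5072] Y [-0.0394  0.0191]
0.32 658 X [0.4136 0.5186] Y [-0.0391  0.0153]
 z [0.1996 0.3929]
wrist
0.22 31 X [0.4906 0.497 ] Y [-0.0323  0.0104]
0.24 209 X [0.4852 0.4965] Y [-0.0318  0.0101]
0.26 949 X [0.481  0.4933] Y [-0.0301  0.0084]
0.28 2948 X [0.4802 0.5175] Y [-0.0392  0.018 ]
0.3 3153 X [0.4706 0.5041] Y [-0.0388  0.0181]
0.32 13977 X [0.4668 0.5183] Y [-0.0367  0.0154]
 z [0.2665 0.3786]
```

View pics/s2.png

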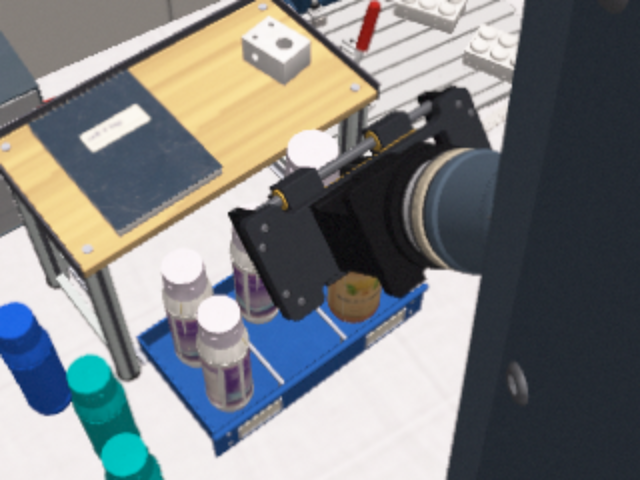

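Call:
send_rows(moves=[[0.02, -0.004, 0.03, 0, 0, 0], [0.042, -0.008, 0.053, 0.003, -0.002, -0.001], [0.0, -0.008, 0.09, 0.003, -0.002, -0.001], [-0.06, -0.008, 0.144, 0.003, -0.002, -0.001], [-0.12, -0.008, 0.198, 0.003, -0.002, -0.001], [-0.18, -0.008, 0.251, 0.003, -0.002, -0.001], [-0.24, -0.008, 0.305, 0.003, -0.002, -0.001], [-0.3, -0.009, 0.358, 0.003, -0.002, -0.001], [-0.34, -0.009, 0.394, 0.003, -0.002, -0.001], [-0.376, -0.009, 0.426, 0.003, -0.002, -0.001], [-0.376, -0.009, 0.426, 0.003, -0.002, -0.001], [-0.376, -0.009, 0.426, 0.003, -0.002, -0.001]])

```text
time_s: 11.4
position: [0.5285, 0.0505, 0.1394]
tcp_rot: [[0.662, 0.113, 0.741], [0.078, -0.994, 0.083], [0.746, 0.003, -0.666]]
force: [-0.9, 0.5, -1.7]
opening: 0.488
grasp_force: 30.0
```

```bash
python3 - <<'E'
from sweep import *
R,p=target(h=0); plan(R,p)
c,d=viewer.capture("top");W=cloud("top",d);z=W[...,2]
h=cv2.cvtColor(c,cv2.COLOR_RGB2HSV)
X=W@xr;Y=W@yr
m=(d>0)&(h[...,0]>100)&(h[...,0]<120)&(h[...,1]>150)&(abs(z-.061)<.004)&(X<.56)&(X>.44)
print("lip X",np.percentile(X[m],[1,50,99]),m.sum())
q=((d>0)&(z>.138)&(z<.19)&(X>.47)&(X<.63)&(abs(Y)<.13)).astype(np.uint8)
k,L,st,ce=cv2.connectedComponentsWithStats(q)
for j in range(1,k):
    if st[j,4]>60: print(ce[j].round(),st[j,4],np.median(X[L==j]).round(4),np.median(Y[L==j]).round(4),np.percentile(z[L==j],95).round(4))
cv2.imwrite("pics/t3.png",cv2.resize(c[150:330,200:440],(800,600))[:,:,::-1])
E
```

```text
t 11.4 p [0.5285 0.0505 0.1394] J [-16.7  36.8 136.8 154.3  42.4 -86.6] F [-0.9  0.5 -1.7] op 0.488 gf 30.0
row [-0.096, -0.003, 0.079] [0.001, -0.002, 0.002] angle 0.3 dist 0.031
lip X [0.47265826 0.47627531 0.48109525] 61
[283. 209.] 398 0.5793 0.0658 0.1686
[322. 223.] 399 0.5809 -0.0112 0.1685
[274. 231.] 68 0.5361 0.0632 0.1688
[361. 239.] 398 0.5785 -0.0878 0.1683
[311. 256.] 279 0.5152 -0.0246 0.1849
[348. 268.] 444 0.5252 -0.0845 0.1476
```

View pics/t3.png

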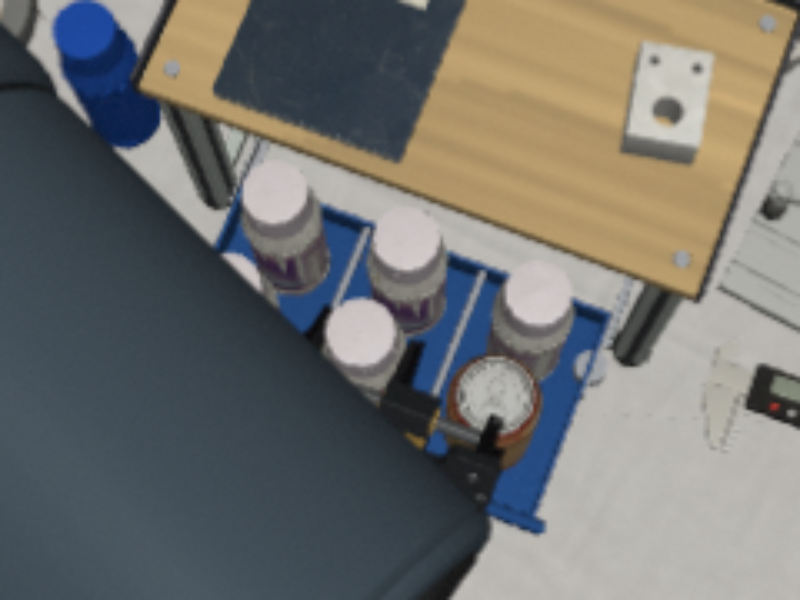

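```bash
python3 - <<'E'
from h import *
for n in("top","scene"):
    c,d=viewer.capture(n);W=cloud(n,d);X=W@xr;Y=W@yr;z=W[...,2]
    dark=(c.max(2)<70)&(d>0)&(X>.4)&(X<.56)
    for nm,cx,cy,r in(("can",.5244,-.0855,.0265),("bottle",.5232,.0712,.022)):
        q=dark&(abs(Y-cy)<.035)&(z>.09)&(z<.3); D=np.hypot(X-cx,Y-cy)-r
        for lo in(.10,.12,.14,.16,.18,.20,.22,.24):
            s=q&(z>lo)&(z<lo+.02)
            if s.sum()>4: print(n,nm,lo,s.sum(),"min gap",D[s].min().round(4),"Xmax",X[s].max().round(4))
    m=(d>0)&(c.min(2)>120)&(z>.17)&(z<.21)&(X>.48)&(X<.56)&(abs(Y+.0085)<.03)
    if m.sum()>20: print(n,"cap",np.percentile(X[m],[1,99]),np.percentile(Y[m],[1,99]),np.percentile(z[m],97))
E
```

```text
top can 0.1 6 min gap -0.0006 Xmax 0.56
top can 0.12 11 min gap -0.0026 Xmax 0.5513
top can 0.2 32 min gap -0.0012 Xmax 0.4998
top can 0.22 347 min gap 0.0026 Xmax 0.4965
top can 0.24 54 min gap 0.0217 Xmax 0.4769
top cap [0.50295688 0.53754775] [-0.02649841  0.00764589] 0.19949918335751138
scene bottle 0.18 168 min gap 0.0504 Xmax 0.4519
scene bottle 0.2 402 min gap 0.0015 Xmax 0.4997
scene bottle 0.22 563 min gap 0.0062 Xmax 0.4969
scene bottle 0.24 43 min gap 0.0275 Xmax 0.474
scene cap [0.51648902 0.53636787] [-0.00306647  0.00921784] 0.19909070671297197
```

Call:
send_rows(moves=[[-0.02, 0, 0.016, 0, 0, 0], [-0.035, -0.001, 0.03, 0, 0, 0], [-0.05, -0.001, 0.042, 0, 0, 0], [-0.062, -0.002, 0.052, 0, 0, 0], [-0.072, -0.002, 0.06, 0.001, -0.002, 0.002], [-0.08, -0.003, 0.066, 0.001, -0.002, 0.002], [-0.086, -0.003, 0.071, 0.001, -0.002, 0.002], [-0.086, -0.003, 0.071, 0.001, -0.002, 0.002]])

```text
time_s: 12.35
position: [0.5265, 0.0511, 0.1115]
tcp_rot: [[0.665, 0.113, 0.738], [0.075, -0.994, 0.084], [0.743, -0.0, -0.669]]
force: [-0.7, 0.7, -1.6]
opening: 0.491
grasp_force: 30.0
```

Call:
send_rows(moves=[[-0.003, 0, 0.003, 0, 0, 0], [-0.006, 0, 0.005, 0, 0, 0], [-0.009, 0, 0.008, 0, 0, 0], [-0.009, 0, 0.008, 0, 0, 0]])

```text
time_s: 12.75
position: [0.527, 0.0511, 0.1094]
tcp_rot: [[0.663, 0.113, 0.74], [0.075, -0.994, 0.084], [0.745, 0.0, -0.667]]
force: [0.2, 1.4, 1.4]
opening: 0.483
grasp_force: 30.0
```

Call:
send_rows(moves=[[0, 0, 0, 0, 0, 0], [0, 0, 0, 0, 0, 0], [0, 0, 0, 0, 0, 0], [0, 0, 0, 0, 0, 0], [0, 0, 0, 0, 0, 0]], grip=0.64)

```text
time_s: 13.25
position: [0.5266, 0.0511, 0.1088]
tcp_rot: [[0.665, 0.113, 0.739], [0.075, -0.994, 0.084], [0.743, -0.0, -0.669]]
force: [-1.0, 0.2, -0.7]
opening: 0.635
grasp_force: 0.0
```

Call:
send_rows(moves=[[0.02, 0, -0.018, 0, 0, 0], [0.06, 0, -0.053, 0, 0, 0], [0.12, 0, -0.107, 0, 0, 0], [0.18, 0, -0.16, 0, 0, 0], [0.26, 0, -0.23, 0, 0, 0], [0.34, 0, -0.305, 0, 0, 0], [0.42, 0, -0.376, 0, 0, 0], [0.42, 0, -0.376, 0, 0, 0]])

```text
time_s: 14.05
position: [0.5278, 0.0511, 0.2539]
tcp_rot: [[0.659, 0.114, 0.744], [0.078, -0.993, 0.083], [0.748, 0.004, -0.663]]
force: [0.1, 0.4, 0.3]
opening: 0.638
grasp_force: 0.0
```

```bash
cat > chk.py <<'E'
from h import *
from sweep import *
def chk(save=None):
    s=readout.read_state();T=np.eye(4);T[:3,:3]=s["tcp_rot"];T[:3,3]=s["position"]
    print("t",s["time_s"],"J",np.round(s["joint_positions"]),"p",np.round(s["position"],3),"X",(np.array(s["position"])@xr).round(4))
    for n in("top","scene"):
        c,d=viewer.capture(n);W=cloud(n,d);X=W@xr;Y=W@yr;z=W[...,2];h=cv2.cvtColor(c,cv2.COLOR_RGB2HSV)
        m=(d>0)&(h[...,0]>100)&(h[...,0]<120)&(h[...,1]>150)&(abs(z-.061)<.004)&(X<.68)&(X>.44)&(abs(Y)<.15)
        if m.sum()>10: print(n,"lip X",np.percentile(X[m],[1,50,99]).round(4),m.sum())
        q=((d>0)&(z>.138)&(z<.176)&(X>.47)&(X<.75)&(abs(Y)<.13)&(h[...,2]>80)).astype(np.uint8)
        k,L,st,ce=cv2.connectedComponentsWithStats(q)
        for j in range(1,k):
            if st[j,4]>60: print(n,ce[j].round(),st[j,4],"X",np.median(X[L==j]).round(4),"Y",np.median(Y[L==j]).round(4),"z",np.percentile(z[L==j],95).round(4))
        if save: cv2.imwrite(f"pics/{n}_{save}.png",c[:,:,::-1])
if __name__=="__main__":
    import sys; chk(sys.argv[1])
E
python3 chk.py a
```

```text
t 14.05 J [-17.  15. 130. 122.  20. -50.] p [0.528 0.051 0.254] X 0.5301
top lip X [0.4727 0.4762 0.4811] 70
top [283. 209.] 397 X 0.5794 Y 0.0656 z 0.1687
top [322. 223.] 394 X 0.5808 Y -0.0113 z 0.1683
top [271. 229.] 77 X 0.5357 Y 0.0706 z 0.1691
top [361. 239.] 380 X 0.5791 Y -0.0884 z 0.1689
top [310. 248.] 143 X 0.5289 Y -0.0081 z 0.1689
top [305. 259.] 84 X 0.5076 Y -0.0091 z 0.1684
top [352. 265.] 215 X 0.5323 Y -0.0924 z 0.148
scene lip X [0.4716 0.475  0.4805] 405
scene [272. 247.] 489 X 0.575 Y 0.0705 z 0.1679
scene [289. 271.] 524 X 0.5175 Y 0.0741 z 0.168
```

```bash
cat > push.py <<'E'
from sweep import *
Y0=-.0085
def pz(b,X,z,Y=Y0): return pose(up,-xr,b)@Rz, X*xr+Y*yr+z*up
if __name__=="__main__":
    J=np.array(readout.read_state()["joint_positions"])
    for a in((50,.50,.26),(60,.45,.25),(60,.44,.15),(60,.445,.06),(60,.45,.035),(60,.46,.035),(57,.468,.035),(57,.5,.035),(50,.53,.035),(48,.56,.035),(46,.593,.035)):
        J,e=ikc(*pz(*a),J); print(a,J.round(0),"FAIL %.5f"%e if e>1e-6 else "")
    plan(*pz(60,.45,.25))
E
python3 push.py
```

```text
(50, 0.5, 0.26) [-17.   9. 127.  67.  16.   6.] 
(60, 0.45, 0.25) [-17.   6. 126.  30.  24.  41.] 
(60, 0.44, 0.15) [-18.  22. 135. 112.  13. -44.] 
(60, 0.445, 0.06) [-18.  41. 139. 156.  31. -91.] 
(60, 0.45, 0.035) [-17.  47. 139. 160.  35. -94.] 
(60, 0.46, 0.035) [-16.  46. 137. 159.  33. -92.] 
(57, 0.468, 0.035) [-17.  48. 138. 160.  39. -94.] 
(57, 0.5, 0.035) [-14.  46. 133. 158.  32. -89.] 
(50, 0.53, 0.035) [-14.  50. 133. 160.  43. -92.] 
(48, 0.56, 0.035) [-13.  50. 130. 160.  41. -90.] 
(46, 0.593, 0.035) [-12.  50. 126. 160.  40. -88.] 
t 14.15 p [0.5267 0.0511 0.2508] J [-16.7  15.  130.4 122.5  20.3 -50.2] F [-0.1  0.6  0.1] op 0.64 gf 0.0
row [-0.214, 0.001, -0.234] [0.0, -0.202, 0.001] angle 18.1 dist 0.079
```

Call:
send_rows(moves=[[-0.03, 0, -0.04, 0, -0.03, 0], [-0.07, 0, -0.08, 0, -0.07, 0], [-0.11, 0, -0.12, 0, -0.1, 0], [-0.15, 0, -0.16, 0, -0.14, 0], [-0.19, 0, -0.2, 0, -0.17, 0], [-0.214, 0.001, -0.234, 0, -0.2, 0], [-0.214, 0.001, -0.234, 0, -0.2, 0], [-0.214, 0.001, -0.234, 0, -0.2, 0]], grip=0.0)

```text
time_s: 14.95
position: [0.4466, 0.0423, 0.2474]
tcp_rot: [[0.863, 0.114, 0.492], [0.098, -0.994, 0.058], [0.496, -0.002, -0.869]]
force: [0.8, 0.2, -0.0]
opening: 0.031
grasp_force: 0.0
```

```bash
python3 - <<'E'
from push import *
plan(*pz(60,.442,.15))
plan(*pz(60,.447,.06))
E
```

```text
t 14.95 p [0.4466 0.0423 0.2474] J [-17.2   5.9 126.   30.2  23.5  41.1] F [ 0.8  0.2 -0. ] op 0.031 gf 0.0
row [-0.216, 0.003, 0.325] [-0.002, 0.003, 0.0] angle 0.3 dist 0.098
t 14.95 p [0.4466 0.0423 0.2474] J [-17.2   5.9 126.   30.2  23.5  41.1] F [ 0.8  0.2 -0. ] op 0.031 gf 0.0
row [-0.377, 0.004, 0.648] [-0.002, 0.003, 0.0] angle 0.3 dist 0.187
```

Call:
send_rows(moves=[[-0.04, 0, 0.06, 0, 0, 0], [-0.08, 0, 0.12, 0, 0, 0], [-0.12, 0.001, 0.18, 0, 0, 0], [-0.16, 0.002, 0.24, 0, 0, 0], [-0.2, 0.003, 0.3, 0, 0, 0], [-0.216, 0.003, 0.325, 0, 0, 0], [-0.25, 0.003, 0.4, 0, 0, 0], [-0.29, 0.003, 0.48, 0, 0, 0], [-0.33, 0.004, 0.56, 0, 0, 0], [-0.377, 0.004, 0.648, 0, 0, 0], [-0.377, 0.004, 0.648, 0, 0, 0], [-0.377, 0.004, 0.648, 0, 0, 0]])

```text
time_s: 16.15
position: [0.4451, 0.0409, 0.0563]
tcp_rot: [[0.867, 0.11, 0.487], [0.094, -0.994, 0.057], [0.49, -0.004, -0.872]]
force: [0.2, 0.8, -0.3]
opening: 0.003
grasp_force: 0.0
```

```bash
python3 - <<'E'
from push import *
plan(*pz(60,.452,.035))
plan(*pz(57,.468,.035))
plan(*pz(50,.53,.035))
E
```

```text
t 16.15 p [0.4451 0.0409 0.0563] J [-17.4  41.6 138.5 155.8  29.4 -89.5] F [ 0.2  0.8 -0.3] op 0.003 gf 0.0
row [-0.024, -0.003, 0.084] [-0.002, 0.007, -0.002] angle 0.7 dist 0.022
t 16.15 p [0.4451 0.0409 0.0563] J [-17.4  41.6 138.5 155.8  29.4 -89.5] F [ 0.2  0.8 -0.3] op 0.003 gf 0.0
row [0.032, -0.003, 0.116] [-0.002, 0.041, -0.002] angle 3.7 dist 0.03
t 16.15 p [0.4451 0.0409 0.0563] J [-17.4  41.6 138.5 155.8  29.4 -89.5] F [ 0.2  0.8 -0.3] op 0.003 gf 0.0
row [0.248, -0.003, 0.237] [-0.001, 0.118, -0.002] angle 10.7 dist 0.086
```

Call:
send_rows(moves=[[-0.012, -0.002, 0.042, 0, 0.003, 0], [-0.024, -0.003, 0.084, -0.002, 0.007, -0.002], [-0.01, -0.003, 0.092, -0.002, 0.015, -0.002], [0.004, -0.003, 0.1, -0.002, 0.024, -0.002], [0.018, -0.003, 0.108, -0.002, 0.033, -0.002], [0.032, -0.003, 0.116, -0.002, 0.041, -0.002], [0.041, -0.003, 0.121, -0.002, 0.044, -0.002]])

```text
time_s: 16.85
position: [0.4714, 0.0445, 0.041]
tcp_rot: [[0.823, 0.114, 0.556], [0.096, -0.994, 0.06], [0.559, 0.004, -0.829]]
force: [-1.0, -0.7, 0.9]
opening: 0.003
grasp_force: 0.8
```

```bash
python3 - <<'E'
from push import *
plan(*pz(50,.53,.035))
plan(*pz(47,.575,.035))
E
python3 chk.py b
```

```text
t 16.85 p [0.4714 0.0445 0.041 ] J [-16.6  47.2 138.1 159.9  39.  -93.7] F [-1.  -0.7  0.9] op 0.003 gf 0.8
row [0.174, 0.0, 0.147] [0.001, 0.067, 0.002] angle 6.0 dist 0.057
t 16.85 p [0.4714 0.0445 0.041 ] J [-16.6  47.2 138.1 159.9  39.  -93.7] F [-1.  -0.7  0.9] op 0.003 gf 0.8
row [0.323, 0.0, 0.247] [0.001, 0.1, 0.002] angle 9.0 dist 0.102
t 16.85 J [-17.  47. 138. 160.  39. -94.] p [0.471 0.045 0.041] X 0.4734
scene lip X [0.4768 0.4805 0.4853] 137
scene [301. 223.] 292 X 0.5858 Y 0.0006 z 0.168
scene [270. 245.] 491 X 0.5801 Y 0.0707 z 0.1681
scene [288. 269.] 519 X 0.5227 Y 0.0742 z 0.1682
```

Call:
send_rows(moves=[[0.009, 0, 0.008, 0, 0.003, 0], [0.022, 0, 0.019, 0, 0.008, 0], [0.039, 0, 0.033, 0, 0.015, 0], [0.058, 0, 0.049, 0, 0.022, 0.001], [0.078, 0, 0.066, 0, 0.03, 0.001], [0.097, 0, 0.082, 0.001, 0.037, 0.001], [0.116, 0, 0.098, 0.001, 0.045, 0.001], [0.135, 0, 0.114, 0.001, 0.052, 0.002], [0.155, 0, 0.131, 0.001, 0.06, 0.002], [0.174, 0, 0.147, 0.001, 0.067, 0.002], [0.19, 0, 0.158, 0.001, 0.07, 0.002], [0.2, 0, 0.166, 0.001, 0.073, 0.002]])

```text
time_s: 18.15
position: [0.5364, 0.0517, 0.0341]
tcp_rot: [[0.754, 0.112, 0.647], [0.086, -0.994, 0.072], [0.651, 0.001, -0.759]]
force: [-1.6, -0.0, 0.1]
opening: 0.005
grasp_force: 0.7
```

```bash
python3 - <<'E'
from push import *
plan(*pz(47,.575,.035))
plan(*pz(46,.594,.035))
E
python3 chk.py c
```

```text
t 18.15 p [0.5364 0.0517 0.0341] J [-14.   49.8 132.2 160.4  42.5 -91.1] F [-1.6 -0.   0.1] op 0.005 gf 0.7
row [0.112, -0.001, 0.091] [0.0, 0.027, 0.001] angle 2.4 dist 0.036
t 18.15 p [0.5364 0.0517 0.0341] J [-14.   49.8 132.2 160.4  42.5 -91.1] F [-1.6 -0.   0.1] op 0.005 gf 0.7
row [0.17, -0.001, 0.141] [0.0, 0.038, 0.001] angle 3.4 dist 0.055
t 18.15 J [-14.  50. 132. 160.  43. -91.] p [0.536 0.052 0.034] X 0.5389
top lip X [0.5412 0.5445 0.55  ] 30
scene lip X [0.5414 0.5447 0.5509] 174
scene [266. 244.] 492 X 0.5866 Y 0.074 z 0.1683
```

View pics/scene_c.png

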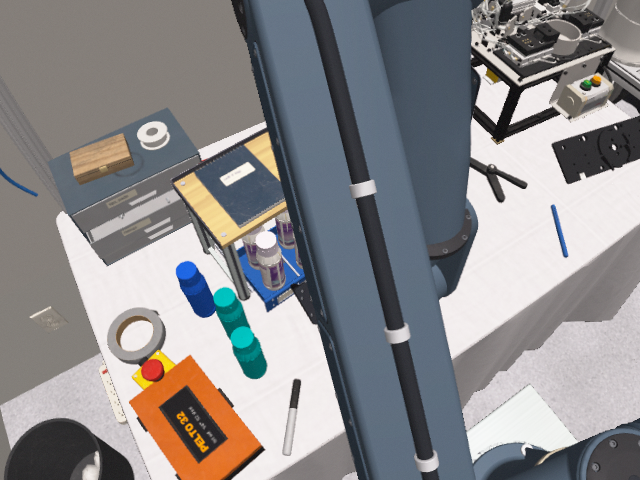

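Call:
send_rows(moves=[[0.012, 0, 0.01, 0, 0.003, 0], [0.028, 0, 0.023, 0, 0.007, 0], [0.046, 0, 0.038, 0, 0.011, 0], [0.064, 0, 0.052, 0, 0.016, 0], [0.082, 0, 0.067, 0, 0.02, 0], [0.098, 0, 0.08, 0, 0.024, 0], [0.112, -0.001, 0.091, 0, 0.027, 0.001], [0.125, -0.001, 0.102, 0, 0.029, 0.001], [0.135, -0.001, 0.111, 0, 0.031, 0.001], [0.144, -0.001, 0.119, 0, 0.033, 0.001], [0.153, -0.001, 0.126, 0, 0.035, 0.001]])

```text
time_s: 19.35
position: [0.5815, 0.0573, 0.0345]
tcp_rot: [[0.723, 0.108, 0.682], [0.078, -0.994, 0.075], [0.686, -0.002, -0.727]]
force: [-10.4, -4.8, 5.6]
opening: 0.005
grasp_force: 5.4
```

```bash
python3 - <<'E'
from push import *
plan(*pz(46,.594,.035))
E
python3 chk.py d
```

```text
t 19.35 p [0.5815 0.0573 0.0345] J [-12.   49.7 126.9 160.5  40.1 -88.2] F [-10.4  -4.8   5.6] op 0.005 gf 5.4
row [0.029, 0.001, 0.025] [0.001, 0.007, -0.003] angle 0.7 dist 0.01
t 19.35 J [-12.  50. 127. 160.  40. -88.] p [0.582 0.057 0.035] X 0.5843
top lip X [0.5855 0.5891 0.5943] 76
scene lip X [0.5853 0.5891 0.5959] 155
scene [255. 234.] 187 X 0.6219 Y 0.0757 z 0.1657
```

Call:
send_rows(moves=[[0.007, 0, 0.006, 0, 0, 0], [0.014, 0, 0.012, 0, 0, 0], [0.02, 0, 0.017, 0, 0, 0], [0.026, 0, 0.022, 0, 0, 0], [0.031, 0, 0.027, 0, 0, 0], [0.035, 0, 0.03, 0, 0, 0], [0.038, 0, 0.033, 0, 0, 0]])

```text
time_s: 20.15
position: [0.5935, 0.0588, 0.0352]
tcp_rot: [[0.724, 0.108, 0.682], [0.077, -0.994, 0.075], [0.686, -0.002, -0.728]]
force: [-14.6, -5.7, 10.3]
opening: 0.008
grasp_force: 8.1
```

```bash
python3 chk.py e; python3 -c "
from h import *; print(readout.read_state()['force'])"
```

```text
t 20.15 J [-11.  49. 125. 160.  38. -87.] p [0.594 0.059 0.035] X 0.5964
top lip X [0.5976 0.6009 0.6065] 91
scene lip X [0.5967 0.5999 0.6048] 148
scene [254. 232.] 80 X 0.6311 Y 0.0743 z 0.1546
[-13.3150087   -4.26374536   8.49599057]
```

Call:
send_rows(moves=[[0.004, 0, 0.003, 0, 0, 0], [0.008, 0, 0.007, 0, 0, 0], [0.008, 0, 0.007, 0, 0, 0]])

```text
time_s: 20.55
position: [0.5936, 0.059, 0.0349]
tcp_rot: [[0.727, 0.107, 0.678], [0.076, -0.994, 0.075], [0.682, -0.003, -0.731]]
force: [-19.1, -7.0, 11.6]
opening: 0.01
grasp_force: 9.9
```

Call:
send_rows(moves=[[0.004, 0, 0.003, 0, 0, 0], [0.008, 0, 0.007, 0, 0, 0], [0.008, 0, 0.007, 0, 0, 0]])

```text
time_s: 20.85
position: [0.5938, 0.0592, 0.0345]
tcp_rot: [[0.73, 0.105, 0.675], [0.075, -0.994, 0.074], [0.679, -0.004, -0.734]]
force: [-26.0, -9.7, 17.6]
opening: 0.008
grasp_force: 13.1
```

Call:
send_rows(moves=[[-0.01, 0, -0.009, 0, 0, 0], [-0.02, 0, -0.018, 0, 0, 0], [-0.04, 0, -0.036, 0, 0, 0], [-0.07, 0, -0.065, 0, 0, 0], [-0.11, 0, -0.1, 0, 0, 0], [-0.15, 0, -0.14, 0, 0, 0], [-0.19, 0, -0.18, 0, 0, 0], [-0.19, 0, -0.18, 0, 0, 0]])

```text
time_s: 21.65
position: [0.5368, 0.0522, 0.0352]
tcp_rot: [[0.72, 0.111, 0.686], [0.079, -0.994, 0.077], [0.69, -0.001, -0.724]]
force: [0.2, 0.0, 0.6]
opening: 0.007
grasp_force: 0.0
```

```bash
python3 chk.py f; python3 - <<'E'
from push import *
plan(*pz(60,.45,.10)); plan(*pz(65,.40,.25,-.1))
E
```

```text
t 21.65 J [-15.  52. 134. 161.  50. -93.] p [0.537 0.052 0.035] X 0.5393
scene lip X [0.5968 0.5994 0.6049] 214
scene [254. 232.] 77 X 0.6318 Y 0.0737 z 0.1536
t 21.75 p [0.539  0.052  0.0357] J [-14.7  52.3 133.7 160.9  49.5 -92.9] F [-0.5 -0.8  0.5] op 0.001 gf 0.0
row [-0.086, -0.0, -0.439] [0.001, -0.154, -0.0] angle 13.8 dist 0.112
t 21.75 p [0.539  0.052  0.0357] J [-14.7  52.3 133.7 160.9  49.5 -92.9] F [-0.5 -0.8  0.5] op 0.001 gf 0.0
row [0.186, 0.366, -1.01] [0.001, -0.209, -0.0] angle 18.8 dist 0.272
```

Call:
send_rows(moves=[[-0.02, 0, -0.1, 0, -0.03, 0], [-0.04, 0, -0.2, 0, -0.07, 0], [-0.06, 0, -0.3, 0, -0.1, 0], [-0.086, 0, -0.439, 0, -0.15, 0], [0.05, 0.18, -0.72, 0, -0.18, 0], [0.186, 0.366, -1.0, 0, -0.2, 0], [0.186, 0.5, -1.0, 0, -0.2, 0], [0.186, 0.7, -1.0, 0, -0.2, 0], [0.186, 0.9, -1.0, 0, -0.2, 0], [0.186, 1.0, -1.0, 0, -0.2, 0], [0.186, 1.0, -1.0, 0, -0.2, 0]])

```text
time_s: 22.85
position: [0.4409, -0.022, 0.1674]
tcp_rot: [[0.89, 0.121, 0.439], [0.103, -0.993, 0.064], [0.444, -0.012, -0.896]]
force: [0.5, -0.4, -0.2]
opening: 0.005
grasp_force: 0.0
```

Call:
send_rows(moves=[[0, 0.2, 0, 0, 0, 0], [0, 0.4, 0, 0, 0, 0], [0, 0.6, 0, 0, 0, 0], [0, 0.8, 0, 0, 0, 0], [0, 0.8, 0, 0, 0, 0], [0, 0.8, 0, 0, 0, 0]])

```text
time_s: 23.45
position: [0.4647, -0.2224, 0.1644]
tcp_rot: [[0.89, 0.117, 0.44], [0.1, -0.993, 0.062], [0.444, -0.011, -0.896]]
force: [-1.2, 0.3, 0.2]
opening: 0.003
grasp_force: 0.0
```

```bash
python3 chk.py g; python3 - <<'E'
import cv2,numpy as np
a=cv2.imread("pics/scene_g.png")[130:330,200:400];b=cv2.imread("pics/top_g.png")[130:330,220:420]
cv2.imwrite("pics/g.png",np.hstack([cv2.resize(x,(400,400)) for x in(a,b)]))
E
```

```text
t 23.45 J [-52.  23. 117.  44.  33.  -5.] p [ 0.465 -0.222  0.164] X 0.4369
top lip X [0.5974 0.6011 0.6065] 411
scene lip X [0.5963 0.5993 0.6044] 417
scene [322. 191.] 105 X 0.6327 Y -0.0836 z 0.1475
scene [290. 211.] 104 X 0.6288 Y -0.0049 z 0.1582
scene [254. 232.] 79 X 0.6317 Y 0.0735 z 0.1543
```

View pics/g.png

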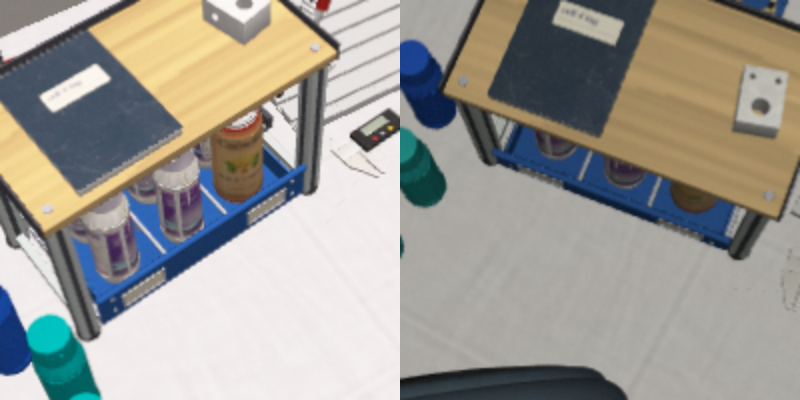

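The picture shows the tray panel level with the posts. The bottle stands in the front middle place at (180,195), next_bottle is at (115,235), the can is at (238,155), and the rear caps are upright behind them. The panel has not moved since I let go, so the catch is holding it.

```bash
python3 -c "
from rig import ticket; print(ticket.hand_in())"
```

```text
the job is handed in; nothing more can be done
None
```

The cleaner bottle stands cap up in the front middle place, released, and the tray is home and held by its catch with the bottles and can upright as far as the cameras show (rear row partly hidden by the deck). I handed the job in at about 23.5 s; no verdict came back.

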